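# Hold open the gate of the clamping bay

## Task

Unlock the white clamping bay for a colleague who is about to take out the tip box: first raise the small lever on the head all the way up, then squeeze the catch nearer the gate's hinge fully together, then the catch nearer the gate's knob. Swing the gate out past its click detent and hold it wide open against its closing spring: finish while still holding it there, with no letting go. Leave the tip box in the bay, and do not disturb the things standing around.

Things in the scene. Friction and masses are not known exactly. Their poses are not given: they have to be found in the camera images.
- station: The fixed clamping bay, white with a grey base: base plate 225 x 225 x 12 mm, walls up to 74 mm, a gate across its front, behind it a bridge (top 119 mm) with a grey head. Origin: underside, on the line of the shut gate; x points from the gate into the bay, y to the left along the shut gate, z up. Hinge at y = +85 mm, knob (shut) at y = -75 mm. The base plate runs 80 mm out before the gate.
- lever (a joint): The small lever on the head, a steel bar with a black 16 mm cube grip at its end. 0 = level, pointing at the gate; 1.1 rad = fully up. It pivots about the station's y axis through point lever_pivot, is stiff (about 2 N at the grip) and stays where it is left. It starts at 0 to 0.12. Raising it lifts the rubber hold-down foot off the tip box.
- lever_tip (a point): Centre of the lever's black cube grip (16 mm each way), 62 mm from the pivot. Pinch it across the station's y axis from above; the fingers have 40 mm free on either side, and 50 mm free below it down to the tip box's lid.
- lever_pivot (a point): The lever's pivot axis (along the station's y) in the head, 121 mm above the worktop.
- catch_1 (a joint): The catch nearer the hinge, squeezed first: travel of its sliding grip in m. 0 = locked, 0.011 = squeezed fully against its stop, bolt drawn (it clears the jamb from about 0.008 on). It resists with about 4 N and stays where it is left. It starts at 0 to 0.0015.
- catch_1_grip (a point): On the sliding grip of the catch nearer the hinge, an upright metal tab 8 mm thick along the gate, 24 mm wide across it, standing from 81 to 117 mm above the worktop; the point is mid-tab, 105 mm above the worktop. It slides along the gate towards its fixed grip.
- catch_1_fixed (a point): On the fixed grip of the catch nearer the hinge, a like tab carried by the gate, 20 mm from the sliding grip (centre to centre) on the hinge side. Outer width over both tabs 28 mm when locked, 17 mm when squeezed; 30 mm or more is free on either outer side.
- catch_2 (a joint): The catch nearer the knob, squeezed second; values as for catch_1.
- catch_2_grip (a point): On the sliding grip of the catch nearer the knob, same shape and height as that of catch_1.
- catch_2_fixed (a point): On the fixed grip of the catch nearer the knob, 20 mm from its sliding grip on the hinge side.
- gate (a joint): The gate's swing about its vertical hinge, rad. 0 = shut, 1.45 = its stop; it swings out over the apron (clockwise seen from above), only with both bolts drawn. A spring pulls it shut (1 N at the knob shut, 2.5 N wide); at 0.5 to 0.6 rad a sprung ball gives a detent (about 4 N more). Let go beyond it, the gate falls back against the ball at about 0.7. Wide open: 1.2 or more.
- gate_knob (a point): On the axis of the gate's upright steel knob, a round post 12 mm thick with a 16 mm head, standing from 76 to 126 mm above the worktop; the point is 108 mm above the worktop. 160 mm from the hinge line. 30 mm or more is free all round it above 80 mm.
- gate_hinge (a point): On the gate's vertical hinge axis, 108 mm above the worktop.
- held_box: The white lidded tip box, 92 x 122 x 50 mm, lying in the bay under the foot; origin at its underside.
- green_carton: Small green and white carton, 95 x 125 x 48 mm, a bystander; origin at its underside. It stands before the big fixed beige centrifuge right of the bay, 205 mm high, filling x 0.60 to 0.88 m and y -0.35 to -0.05 m of the worktop: carry the gripper round or over it.
- white_tray: Shallow white open tray, 78 x 138 x 30 mm, a bystander; origin at its underside.
- code_reader: Black code reader head, 37 x 62 x 30 mm, a bystander; origin at its underside.

How it is judged:
By the outcome, as a careful person would: the job done as asked, in the order asked, and still so for the second after the job is handed in, while the arm keeps its last pose, push and grip.
It also fails if it takes over 62 s, if anything falls off the work surface, if the arm or the gripper's body presses on something with over 40 N, if the wrist force passes 120 N, or if a joint passes its speed limit or range.

## Robot

A 6-joint arm with a two-finger parallel gripper is mounted at the origin on a cart in front of the work surface, level with it; the furniture and walls round the work are solid. World frame = base frame: x ahead of the robot, y to its left, z up, the work surface at z = 0. Lengths are in m, angles in rad, forces in N, time in s.
With the tool pointing down it reaches from about 0.25 to 0.725 m from the base axis. Payload 4 kg.
Tool frame: the origin (TCP) lies on the centre line of the jaws, within the pads' length; the fingertips stand 22 mm ahead of it and the grasp point (between the pads) lies 3 mm ahead of it; z points along the fingers, y is the line along which they close (so a half turn about z gives the same grasp; the last joint's range is limited). The gripper opens to 85 mm and grips with 20 to 120 N. Pads are 22 mm wide; open, the fingers measure 114 mm over their backs; the gripper's body (76 mm by 85 mm) begins 54 mm behind the grasp point. The pads swing forward as they close: fully open they stand 13 mm farther back than shut.
Start: joints at [1.217, 0.241, 0.005, 1.335, 0, 1.571], TCP at [0.173, 0.469, 0.253] pointing down, gripper open.
Joint ranges: [-2.72, 2.72], [-1.05, 1.87], [-1.09, 1.28], [-1.99, 2.15], [-1.42, 1.44], [-3.14, 3.14]. Speed limits (rad/s): [2.79, 2.79, 3.14, 3.14, 3.14, 3.14].

## Interface

Orientations are given as a unit quaternion [x, y, z, w].
In Python, from workcell import bot gives the robot as it stands.
- The arm moves only by the shell command python3 -m inch 'ROWS'. ROWS is JSON, one flat list of numbers, 7 for each row, row after row: the shift along the world's x, y, z in mm, then the turn, a rotation vector about the world's x, y, z in rad, then the opening in per cent of the stroke, from 0 (shut) to 100 (fully open). A call has 1 to 8 rows; each row is the pose to reach, as a shift and turn from the pose commanded when the call began; what a row does not reach only later rows make up. A row lasts 1/12 s, in which the tool goes at most 41.7 mm and 7.16 degrees, less where a joint would pass 70% of its speed; a pose out of reach is approached as far as the arm can. A call with a gripper value outside its range is refused whole. The fingers move at their own pace and stop on an object; the grip force is fixed at half the most. Time passes only in rows, so rows that repeat a pose let the fingers close. It gives the time, the measured TCP pose, the force, the opening and the grip force at its end, in the units of the state.
- bot.get_obs(): the state, without advancing time (a new reading comes with each control period).
- bot.camera(name): name is "scene" or "top" or "wrist"; returns the picture (480x640x3 uint8, blue, green, red); there is no depth.
- bot.camera_info(name): a dict with "intrinsics" (3x3 intrinsics, pixels), "camera_from_world" (4x4, takes a point from world to camera coordinates); the wrist camera has in their place "hand_eye" (4x4, takes a point from camera to tool coordinates, whose origin is the TCP and whose axes are the flange's). Camera axes: x right, y down, z forward; pixel columns grow to the right and rows downward; lengths in m; the calibration is good to about 2 mm. A picture is of the moment at which its call begins: read the wrist's pose just before it. camera_info takes no time and is no camera call.
- bot.job_done(): hands the job in; it is judged then, once.
Trained networks look in the newest picture that a camera, given by its name, has taken for a name from the list of things; names that differ only in an ending like _2 or _b are one class to them, and where a whole thing is asked for, a point or a joint stands for the part that bears it (a point fixed in the world has none). Each returns a list of dicts, best first, with "confidence" (0 to 1); they miss things now and then, are a little off and sometimes report something else, mostly with a low value. They report only what shows in the picture. A call takes as long as a camera call.
- bot.silhouettes(camera, target): "mask" (480x640 bool, what is visible of it) and "uv" ([column, row] in pixels, amid what is visible of it).
- bot.spot_point(camera, target): "uv" ([column, row] in pixels: a listed point, or the origin of a listed thing).
The state is a dict: "clock": time; "joint_pos": joint angles; "joint_vel": joint speeds; "tau": joint torques, N m; "eef_pos": TCP position; "tool_rot": TCP orientation; "ft_force": force on the tool from outside, world axes, zero at the start; "ft_torque": the same for the moment, N m; "grip_width": finger opening in m; "grasp_force": force on a finger pad.
Only numpy, scipy, OpenCV 4.12 (cv2) and the standard library are available. Lean on these libraries where they do the work, as an engineer would, in place of code of your own. Each camera call takes 0.05 s, during which the arm holds its last target. There are 200 camera calls.

## Working session

There is one attempt and no reset: what is moved stays moved. The work goes in short steps, Python scripts to look and compute and a shell command to move; the robot and the scene stay as the last step left them, time stands still between calls to the robot, and variables do not carry over. Pictures are saved under pics/ and viewed, at most 11 in all, crops included, and the job is handed in when it is done.

```bash
mkdir -p pics; ls; cat > h.py <<'E'
import numpy as np, cv2
from workcell import bot
from scipy.spatial.transform import Rotation as R
def cam(n):
    i=bot.camera_info(n); K=np.array(i["intrinsics"])
    if "camera_from_world" in i: return K,np.array(i["camera_from_world"])
    o=bot.get_obs(); T=np.eye(4); T[:3,:3]=R.from_quat(o["tool_rot"]).as_matrix(); T[:3,3]=o["eef_pos"]
    return K,np.linalg.inv(T@np.array(i["hand_eye"]))
def ray(K,C,uv):
    d=np.linalg.inv(K)@[uv[0],uv[1],1]; Rw=C[:3,:3].T
    return -Rw@C[:3,3], Rw@d
def atz(K,C,uv,z):
    o,d=ray(K,C,uv); return o+d*(z-o[2])/d[2]
def proj(K,C,p):
    q=K@(C[:3,:3]@np.array(p)+C[:3,3]); return q[:2]/q[2]
E
python3 - <<'E'
from h import *
Z=dict(lever_tip=.121,lever_pivot=.121,catch_1_grip=.105,catch_1_fixed=.105,gate_knob=.108,gate_hinge=.108,station=0,held_box=.012,green_carton=0,white_tray=0,code_reader=0)
for n in ("scene","top"):
    K,C=cam(n); cv2.imwrite(f"pics/{n}0.png",bot.camera(n))
    for k,z in Z.items():
        for d in bot.spot_point(n,k)[:3]:
            print(n,k,np.round(d["uv"]),round(d["confidence"],2),np.round(atz(K,C,d["uv"],z),3))
print(bot.get_obs())
E
```

```text
pics
scene lever_tip [323. 222.] 0.63 [0.68  0.124 0.121]
scene lever_pivot [335. 214.] 0.92 [0.744 0.134 0.121]
scene catch_1_grip [300. 229.] 0.55 [0.635 0.163 0.105]
scene catch_1_fixed [290. 228.] 0.68 [0.624 0.188 0.105]
scene gate_hinge [286. 226.] 0.73 [0.62  0.198 0.108]
scene station [312. 273.] 0.85 [ 0.622  0.113 -0.   ]
scene held_box [331. 255.] 0.89 [0.718 0.129 0.012]
scene green_carton [393. 337.] 0.61 [ 0.494 -0.21   0.   ]
scene white_tray [172. 268.] 0.56 [0.417 0.425 0.   ]
scene code_reader [429. 374.] 0.8 [ 0.431 -0.328  0.   ]
top lever_tip [286. 196.] 0.62 [0.692 0.133 0.121]
top lever_pivot [285. 181.] 0.94 [0.738 0.137 0.121]
top catch_1_grip [279. 216.] 0.59 [0.633 0.156 0.105]
top catch_1_fixed [274. 219.] 0.74 [0.625 0.171 0.105]
top gate_knob [316. 211.] 0.73 [0.648 0.042 0.108]
top gate_knob [190. 284.] 0.42 [0.427 0.416 0.108]
top gate_hinge [261. 220.] 0.97 [0.621 0.208 0.108]
top gate_hinge [292. 223.] 0.36 [0.614 0.115 0.108]
top station [294. 219.] 0.74 [0.634 0.114 0.   ]
top held_box [291. 195.] 0.68 [0.709 0.125 0.012]
top green_carton [396. 264
[... 207 characters left out ...]
joint_pos': array([1.21699815e+00, 2.40586272e-01, 4.98002106e-03, 1.33520912e+00,
       1.33835481e-05, 1.57077019e+00]), 'joint_vel': array([-3.97294050e-04, -6.44253047e-04,  2.55325148e-05,  3.29953704e-04,
        1.82288698e-04,  8.65804608e-04]), 'tau': array([-7.39413354e-04, -3.72217369e+01,  2.52693057e+01,  1.31289875e-03,
        1.77534330e-04,  6.77301159e-06]), 'eef_pos': array([0.17322342, 0.46902048, 0.25330569]), 'tool_rot': array([ 1.75965037e-01,  9.84396417e-01, -8.19712006e-06, -8.26336768e-06]), 'ft_force': array([-0.67068198, -0.55005583, -0.55719987]), 'ft_torque': array([ 0.01738536, -0.01823417, -0.05680976]), 'grasp_force': 0.0, 'grip_width': 0.08542959968035296}
```

View pics/scene0.png

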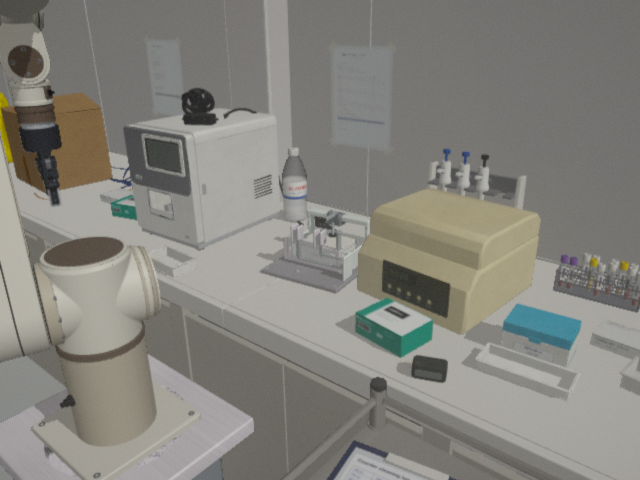

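```bash
python3 - <<'E'
from h import *
i=cv2.imread("pics/top0.png"); cv2.imwrite("pics/topc.png",cv2.resize(i[130:330,150:450],(0,0),fx=2.6,fy=2.6,interpolation=cv2.INTER_CUBIC))
print(bot.camera_info("wrist"))
E
```

```text
{'intrinsics': array([[357.59127012,   0.        , 319.77945726],
       [  0.        , 357.59127012, 235.88999932],
       [  0.        ,   0.        ,   1.        ]]), 'hand_eye': array([[ 4.72143297e-04, -9.56560104e-01, -2.91534809e-01,
         7.44619294e-02],
       [ 9.99999832e-01,  5.49444258e-04, -1.83282535e-04,
         5.75660452e-04],
       [ 3.35502888e-04, -2.91534674e-01,  9.56560203e-01,
        -1.20094465e-01],
       [ 0.00000000e+00,  0.00000000e+00,  0.00000000e+00,
         1.00000000e+00]])}
```

View pics/topc.png

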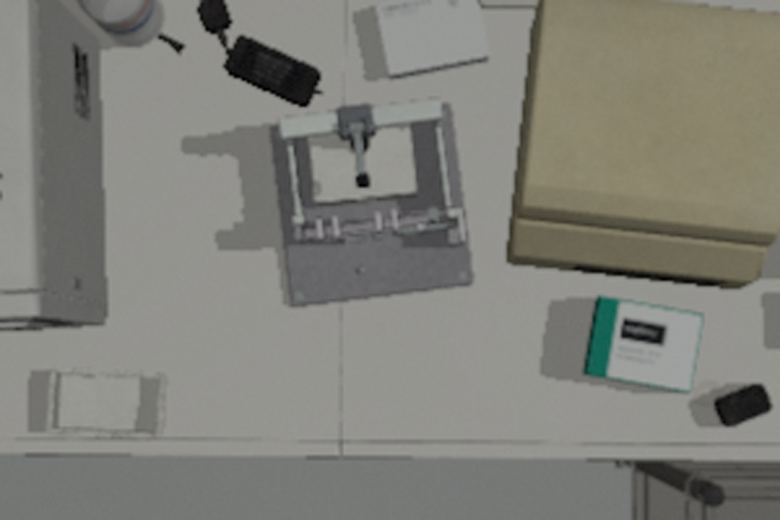

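```bash
python3 -m inch '[40,-40,10,0,0,0.1,100, 70,-80,20,0,0,0.2,100, 100,-120,30,0,0,0.3,100, 130,-160,40,0,0,0.4,100, 160,-200,50,0,0,0.464,100, 190,-235,60,0,0,0.464,100, 220,-265,60,0,0,0.464,100, 250,-290,60,0,0,0.464,100]'
python3 -m inch '[35,-20,0,0,0,0,100, 70,-40,0,0,0,0,100, 100,-50,0,0,0,0,100, 137,-59,0,0,0,0,100,137,-59,0,0,0,0,100,137,-59,0,0,0,0,100,137,-59,0,0,0,0,100]'
cat > look.py <<'E'
from h import *
import sys
def look(tag,names):
    K,C=cam("wrist"); im=bot.camera("wrist"); cv2.imwrite(f"pics/{tag}.png",im)
    Z=dict(lever_tip=.121,lever_pivot=.121,catch_1_grip=.105,catch_1_fixed=.105,gate_knob=.108,gate_hinge=.108,station=0,held_box=.012)
    for k in names:
        for d in bot.spot_point("wrist",k)[:3]:
            print(k,np.round(d["uv"]),round(d["confidence"],2),np.round(atz(K,C,d["uv"],Z[k]),4))
    print(bot.get_obs()["clock"])
look(sys.argv[1],sys.argv[2:])
E
python3 look.py w1 lever_tip lever_pivot catch_1_grip catch_1_fixed gate_knob gate_hinge station
```

```text
clock: 1.87
eef_pos: [0.3844, 0.2172, 0.3105]
tool_rot: [-0.055, 0.998, 0.001, 0.001]
ft_force: [-0.7, 0.9, -0.2]
grip_width: 0.0856
grasp_force: 0.0
clock: 2.45
eef_pos: [0.5201, 0.1598, 0.3087]
tool_rot: [-0.055, 0.998, -0.0, -0.001]
ft_force: [-0.2, -1.3, -0.1]
grip_width: 0.0857
grasp_force: 0.0
lever_tip [270. 367.] 0.72 [0.683  0.1281 0.121 ]
lever_pivot [274. 417.] 0.97 [0.744  0.1365 0.121 ]
catch_1_grip [307. 315.] 0.65 [0.6291 0.1598 0.105 ]
catch_1_fixed [327. 315.] 0.62 [0.6261 0.179  0.105 ]
gate_hinge [356. 317.] 0.94 [0.6237 0.2082 0.108 ]
station [280. 276.] 0.74 [0.6354 0.1215 0.    ]
2.85
```

View pics/w1.png

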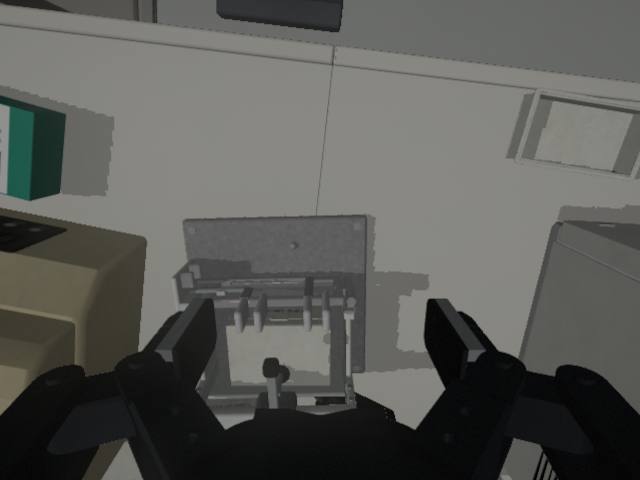

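```bash
python3 -c "
from h import *
o=bot.get_obs();print(o['eef_pos'],o['clock'])"
python3 -m inch '[20,-4,-10,0.015,-0.11,0.01,47, 40,-8,-30,0.03,-0.22,0.02,47, 65,-12,-50,0.045,-0.347,0.02,47, 90,-18,-70,0.045,-0.347,0.02,47, 115,-24,-90,0.045,-0.347,0.02,47, 135,-28,-100,0.045,-0.347,0.02,47, 148,-30,-110,0.045,-0.347,0.02,47, 148,-30,-110,0.045,-0.347,0.02,47]'
python3 -m inch '[0,0,0,0,0,0,47]'
python3 look.py w2 lever_tip lever_pivot catch_1_grip catch_1_fixed gate_knob gate_hinge
```

```text
[0.52006826 0.16031999 0.30986653] 2.85
clock: 3.52
eef_pos: [0.669, 0.1291, 0.1962]
tool_rot: [-0.064, 0.983, 0.012, 0.172]
ft_force: [-0.6, -0.2, 0.3]
grip_width: 0.0402
grasp_force: 0.0
clock: 3.6
eef_pos: [0.668, 0.1297, 0.1981]
tool_rot: [-0.064, 0.983, 0.013, 0.172]
ft_force: [-0.4, 0.4, 0.2]
grip_width: 0.0404
grasp_force: 0.0
lever_tip [312. 236.] 0.89 [0.6812 0.1277 0.121 ]
lever_pivot [315. 314.] 0.85 [0.7475 0.1374 0.121 ]
catch_1_grip [382. 147.] 0.9 [0.6295 0.1587 0.105 ]
catch_1_fixed [418. 148.] 0.79 [0.6276 0.1782 0.105 ]
gate_knob [169. 151.] 0.65 [0.6451 0.0475 0.108 ]
3.95
```

View pics/w2.png

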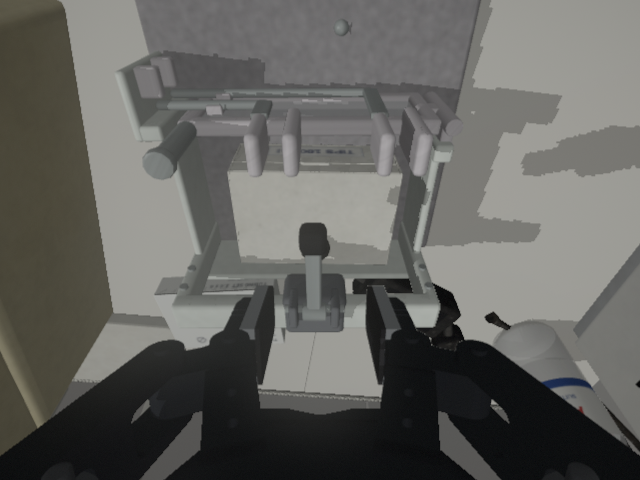

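```bash
python3 -m inch '[4,-1,-25,0,0,0,47, 8,-2,-50,0,0,0,47, 11,-2,-74,0,0,0,47, 11,-2,-74,0,0,0,47, 11,-2,-74,0,0,0,0, 11,-2,-74,0,0,0,0, 11,-2,-74,0,0,0,0, 11,-2,-74,0,0,0,0]'
python3 -m inch '[0,0,0,0,0,0,0,0,0,0,0,0,0,0]'
```

```text
clock: 4.62
eef_pos: [0.6803, 0.1275, 0.1272]
tool_rot: [-0.064, 0.982, 0.013, 0.175]
ft_force: [-0.1, -1.7, 0.2]
grip_width: 0.0145
grasp_force: 59.0
clock: 4.78
eef_pos: [0.6803, 0.1276, 0.1269]
tool_rot: [-0.064, 0.982, 0.013, 0.175]
ft_force: [-1.3, -3.2, 2.2]
grip_width: 0.0151
grasp_force: 59.2
```

```bash
python3 -m inch '[0.5,0,7,0,0,0,0, 2.5,0,14.5,0,0,0,0, 5,1,20,0,0,0,0, 7.5,1,26,0,0,0,0, 11,1.5,31,0,0,0,0, 14.5,2,36,0,0,0,0, 19,2.5,41,0,0,0,0, 23.5,3,45,0,0,0,0]'
python3 -m inch '[5,0.7,3.5,0,0,0,0, 11.5,1.5,7,0,0,0,0, 15,2,10,0,0,0,0, 15,2,10,0,0,0,0]'
```

```text
clock: 5.45
eef_pos: [0.6992, 0.13, 0.1677]
tool_rot: [-0.064, 0.984, 0.012, 0.169]
ft_force: [-7.8, -5.6, -5.3]
grip_width: 0.0145
grasp_force: 58.6
clock: 5.78
eef_pos: [0.7169, 0.1324, 0.1797]
tool_rot: [-0.064, 0.983, 0.013, 0.172]
ft_force: [-4.4, -4.1, -3.3]
grip_width: 0.0146
grasp_force: 58.8
```

```bash
python3 -m inch '[4,0.5,2,0,0,0,0, 8,1,3,0,0,0,0, 8,1,3,0,0,0,0, 8,1,3,0,0,0,0]'
python3 -c "
from h import *
for n in ('top','scene'):
  i=bot.camera(n); cv2.imwrite('pics/l_%s.png'%n,i)
i=bot.camera('wrist'); cv2.imwrite('pics/l_w.png',i)"
```

```text
clock: 6.12
eef_pos: [0.7253, 0.1336, 0.1833]
tool_rot: [-0.064, 0.983, 0.013, 0.173]
ft_force: [-3.0, -2.7, -3.8]
grip_width: 0.014
grasp_force: 58.4
```

View pics/l_w.png

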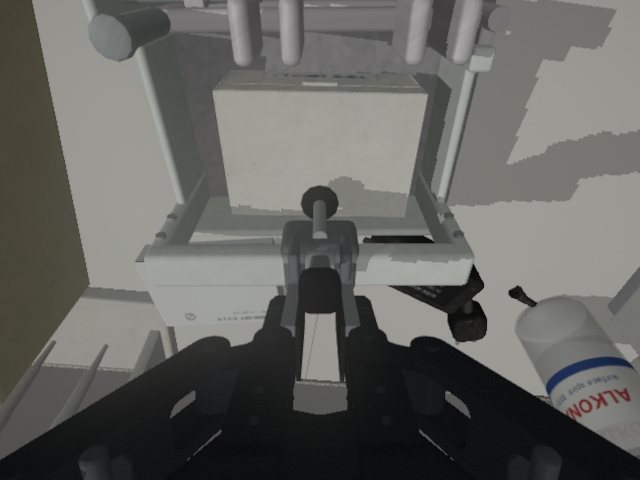

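```bash
cat > tri.py <<'E'
from h import *
import sys
def tri(names,cams=("wrist","top","scene")):
    for n in cams: bot.camera(n)
    for k in names:
        A=[];b=[];s=''
        for n in cams:
            K,C=cam(n); r=bot.spot_point(n,k)
            if not r: s+=n+' none ';continue
            s+=f"{n}{np.round(r[0]['uv'])}{r[0]['confidence']:.2f} "
            o,d=ray(K,C,r[0]['uv']); d/=np.linalg.norm(d); P=(np.eye(3)-np.outer(d,d))
            w=1 if n!='wrist' else 3
            A.append(w*P);b.append(w*P@o)
        if len(A)>1: print(k,np.round(np.linalg.lstsq(np.vstack(A),np.hstack(b),rcond=None)[0],4),s)
        else: print(k,s)
tri(sys.argv[1:])
E
python3 tri.py lever_tip lever_pivot
python3 -c "
from h import *
K,C=cam('wrist')
for a in (.8,.9,1.,1.1,1.2,1.3):
  p=np.array([.7445,.1362,.121])+.062*np.array([-np.cos(a)*.9916,-np.cos(a)*.13,np.sin(a)]); print(a,p,[proj(*cam(n),p).round() for n in('wrist','top','scene')])
a=cv2.imread('pics/l_top.png')[150:250,230:330];b=cv2.imread('pics/l_scene.png')[180:280,270:370]
cv2.imwrite('pics/l_ts.png',cv2.resize(np.hstack([a,b]),(800,400),interpolation=2))"
```

```text
lever_tip [0.7224 0.133  0.1649] wrist[319. 289.]0.67 top none scene[332. 199.]0.62 
lever_pivot [0.7386 0.1352 0.1244] wrist[319. 258.]0.80 top[288. 181.]0.89 scene[333. 214.]0.91 
0.8 [0.70166703 0.13058454 0.16547608] [array([319., 253.]), array([286., 191.]), array([326., 202.])]
0.9 [0.70628392 0.13118982 0.16956627] [array([319., 269.]), array([286., 189.]), array([327., 200.])]
1.0 [0.71128265 0.13184516 0.1731712 ] [array([319., 285.]), array([286., 187.]), array([328., 198.])]
1.1 [0.71661327 0.13254402 0.17625486] [array([319., 301.]), array([285., 185.]), array([329., 197.])]
1.2 [0.72222254 0.1332794  0.17878642] [array([319., 316.]), array([285., 183.]), array([330., 195.])]
1.3 [0.72805439 0.13404396 0.18074061] [array([319., 330.]), array([285., 181.]), array([331., 194.])]
```

View pics/l_ts.png

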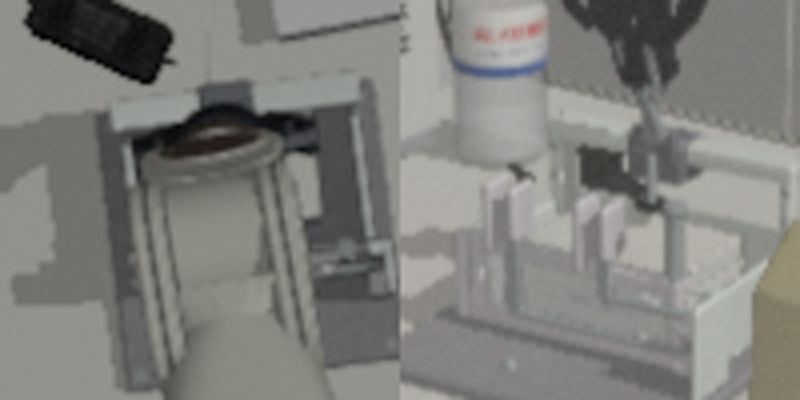

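```bash
python3 -m inch '[0,0,0,0,0,0,47,0,0,0,0,0,0,47,0,0,15,0,0,0,47,-10,0,35,0,0,0,47,-20,-2,50,0,0,0,47,-40,-5,50,0,0,0,47,-40,-5,50,0,0,0,47,-40,-5,50,0,0,0,47]'
python3 tri.py lever_tip lever_pivot catch_1_grip catch_1_fixed gate_knob
python3 -c "
from h import *
cv2.imwrite('pics/l3.png',bot.camera('wrist'));t=bot.camera('scene')[180:280,270:370]
cv2.imwrite('pics/l3s.png',cv2.resize(t,(600,600),interpolation=2))
for a in (.8,.9,1.,1.1,1.2,1.3):
  p=np.array([.7445,.1362,.121])+.062*np.array([-np.cos(a)*.9916,-np.cos(a)*.13,np.sin(a)]); print(a,[proj(*cam(n),p).round() for n in('wrist','top','scene')])"
```

```text
clock: 7.38
eef_pos: [0.687, 0.1298, 0.236]
tool_rot: [-0.065, 0.982, 0.014, 0.176]
ft_force: [-0.4, -0.4, -1.0]
grip_width: 0.04
grasp_force: 0.0
lever_tip [0.7134 0.1316 0.171 ] wrist[315. 269.]0.75 top[283. 186.]0.50 scene[329. 198.]0.56 
lever_pivot [0.7422 0.1327 0.1194] wrist[315. 253.]0.78 top[288. 179.]0.94 scene[336. 214.]0.85 
catch_1_grip wrist[315. 268.]0.64 top none scene none 
catch_1_fixed [0.6253 0.1759 0.105 ] wrist[413.  90.]0.59 top none scene[294. 229.]0.85 
gate_knob [0.6148 0.0727 0.1761] wrist[186.  90.]0.57 top[316. 212.]0.63 scene[286. 224.]0.72 
0.8 [array([318., 250.]), array([286., 191.]), array([326., 202.])]
0.9 [array([318., 261.]), array([286., 189.]), array([327., 200.])]
1.0 [array([318., 272.]), array([286., 187.]), array([328., 198.])]
1.1 [array([318., 283.]), array([285., 185.]), array([329., 197.])]
1.2 [array([318., 293.]), array([285., 183.]), array([330., 195.])]
1.3 [array([318., 303.]), array([285., 181.]), array([331., 194.])]
```

View pics/l3.png

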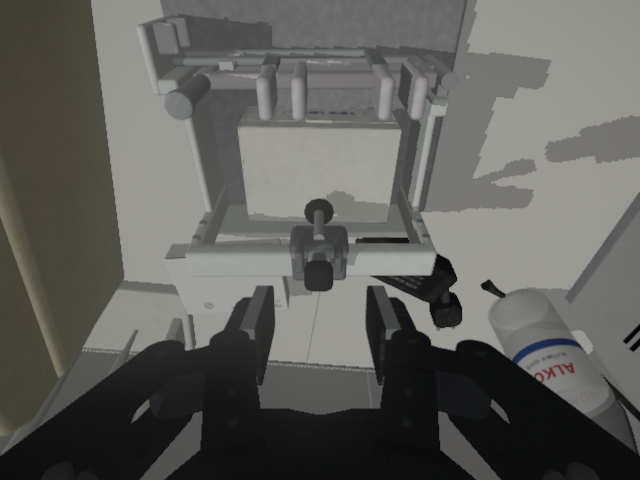

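```bash
python3 -m inch '[-11,1,0,0,0,0,0, -11,1,-20,0,0,0,0, -11,1,-40,0,0,0,0, -11,1,-51,0,0,0,0, -11,1,-51,0,0,0,0, -6,1.5,-51,0,0,0,0, -1,2,-51,0,0,0,0,-1,2,-51,0,0,0,0]'
python3 -m inch '[4,0.5,1,0,0,0,0,8,1,2,0,0,0,0,8,1,2,0,0,0,0]'
python3 -m inch '[4,0.5,1,0,0,0,0,8,1,2,0,0,0,0,8,1,2,0,0,0,0]'
```

```text
clock: 9.05
eef_pos: [0.6873, 0.1312, 0.1842]
tool_rot: [-0.064, 0.982, 0.013, 0.176]
ft_force: [-0.2, -0.5, -1.1]
grip_width: 0.0001
grasp_force: 0.0
clock: 9.3
eef_pos: [0.6923, 0.1318, 0.1842]
tool_rot: [-0.064, 0.983, 0.013, 0.172]
ft_force: [-5.1, -0.2, 1.0]
grip_width: -0.0003
grasp_force: 2.0
clock: 9.55
eef_pos: [0.6939, 0.132, 0.1826]
tool_rot: [-0.065, 0.984, 0.012, 0.165]
ft_force: [-22.1, -2.6, 6.1]
grip_width: 0.0001
grasp_force: 9.5
```

```bash
python3 -m inch '[-20,0,0,0,0,0,0, -40,5,15,-0.015,0.11,0,20, -58,20,22,-0.03,0.22,0,50, -74,36,22,-0.045,0.347,0,50, -74,36,22,-0.045,0.347,0,50,-74,36,22,-0.045,0.347,0,50]'
python3 -m inch '[0,0,0,0,0,0,50]'
python3 tri.py catch_1_grip catch_1_fixed gate_knob
python3 look.py c1 catch_1_grip catch_1_fixed gate_knob gate_hinge
```

```text
clock: 10.05
eef_pos: [0.629, 0.17, 0.2076]
tool_rot: [-0.066, 0.998, 0.002, 0.001]
ft_force: [-0.2, -0.5, -0.2]
grip_width: 0.0428
grasp_force: 0.0
clock: 10.13
eef_pos: [0.6283, 0.1689, 0.2077]
tool_rot: [-0.065, 0.998, 0.002, 0.001]
ft_force: [0.1, -0.4, -0.7]
grip_width: 0.0425
grasp_force: 0.0
catch_1_grip [0.6245 0.1592 0.1103] wrist[305. 242.]0.64 top none scene[298. 228.]0.52 
catch_1_fixed [0.6237 0.1619 0.115 ] wrist[329. 245.]0.93 top[317. 213.]0.75 scene[292. 230.]0.61 
gate_knob [0.6423 0.0482 0.1103] wrist[130. 246.]0.85 top[315. 212.]0.66 scene[336. 236.]0.83 
catch_1_grip [306. 245.] 0.84 [0.6284 0.1609 0.105 ]
catch_1_grip [269. 296.] 0.7 [0.6685 0.1402 0.105 ]
catch_1_fixed [331. 246.] 0.85 [0.6266 0.1773 0.105 ]
gate_knob [131. 248.] 0.84 [0.6442 0.0484 0.108 ]
gate_knob [266. 292.] 0.24 [0.6642 0.1381 0.108 ]
gate_hinge [377. 250.] 0.6 [0.6246 0.2072 0.108 ]
10.9833
```

View pics/c1.png

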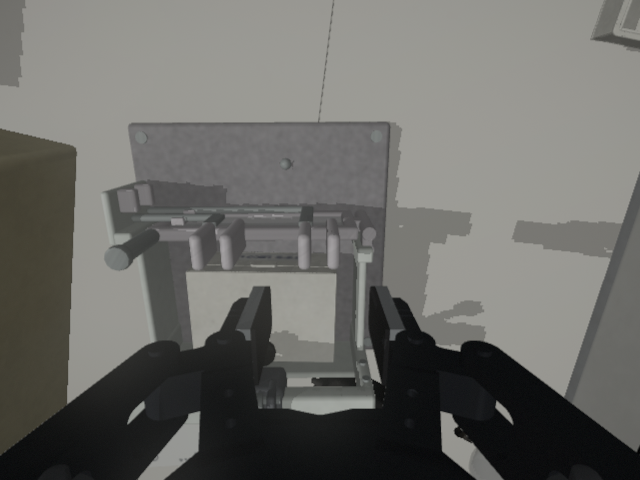

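```bash
python3 -m inch '[0,0,-35,0,0,0,50, 0,0,-70,0,0,0,50, 0,0,-98,0,0,0,50, 0,0,-98,0,0,0,50, 0,0,-98,0,0,0,35, -0.3,2.5,-98,0,0,0,25, -0.6,5,-98,0,0,0,18, -0.6,5,-98,0,0,0,0]'
python3 -m inch '[0,0,0,0,0,0,0,0,0,0,0,0,0,0,0,0,0,0,0,0,0,0,0,0,0,0,0,0]'
```

```text
clock: 11.65
eef_pos: [0.6267, 0.1737, 0.1118]
tool_rot: [-0.065, 0.998, 0.001, 0.0]
ft_force: [-3.0, -1.7, -0.6]
grip_width: 0.0149
grasp_force: 59.6
clock: 11.98
eef_pos: [0.6267, 0.1736, 0.1117]
tool_rot: [-0.065, 0.998, 0.001, 0.001]
ft_force: [-4.4, -2.4, 5.3]
grip_width: 0.0149
grasp_force: 60.9
```

```bash
python3 -m inch '[0,0,0,0,0,0,50,0,0,0,0,0,0,50,0,0,0,0,0,0,50,0,0,40,0,0,0,50,0,0,80,0,0,0,50,4,-35,90,0,0,0,50,9,-71,90,0,0,0,50,9,-71,90,0,0,0,50]'
python3 -m inch '[0,0,0,0,0,0,50]'
python3 - <<'E'
from h import *
print(bot.get_obs()['eef_pos'])
K,C=cam("wrist"); im=bot.camera("wrist"); cv2.imwrite("pics/c2.png",im)
for k in("catch_2_grip","catch_2_fixed","catch_1_fixed","gate_knob"):
    for d in bot.silhouettes("wrist",k)[:4]: 
        c,r=np.where(d["mask"])[::-1]; print(k,d["uv"],round(d["confidence"],2),c.min(),c.max(),r.min(),r.max())
    for d in bot.spot_point("wrist",k)[:4]: print(k,np.round(d["uv"]),round(d["confidence"],2),np.round(atz(K,C,d["uv"],.105),4))
E
```

```text
clock: 12.65
eef_pos: [0.6379, 0.098, 0.2027]
tool_rot: [-0.062, 0.998, 0.001, 0.003]
ft_force: [0.2, -0.6, -1.1]
grip_width: 0.0429
grasp_force: 0.0
clock: 12.73
eef_pos: [0.6365, 0.1014, 0.201]
tool_rot: [-0.063, 0.998, 0.002, 0.001]
ft_force: [0.9, 0.5, -1.2]
grip_width: 0.0427
grasp_force: 0.0
[0.63645498 0.10142601 0.20095461]
catch_2_grip [298.5, 221.6] 0.84 216 311 214 272
catch_2_grip [301. 251.] 0.85 [0.64   0.0909 0.105 ]
catch_2_grip [233. 252.] 0.37 [0.6461 0.0478 0.105 ]
catch_2_fixed [336.7, 231.4] 0.97 213 471 205 273
catch_2_fixed [9.1, 36.0] 0.15 0 29 0 78
catch_2_fixed [332. 251.] 0.81 [0.6374 0.1104 0.105 ]
catch_2_fixed [424. 246.] 0.55 [0.6266 0.1682 0.105 ]
catch_1_fixed [337.8, 229.1] 0.62 212 471 205 273
catch_1_fixed [440. 250.] 0.9 [0.6278 0.1791 0.105 ]
gate_knob [337.9, 229.6] 0.56 212 472 205 274
gate_knob [233. 252.] 0.84 [0.6459 0.0477 0.105 ]
```

View pics/c2.png

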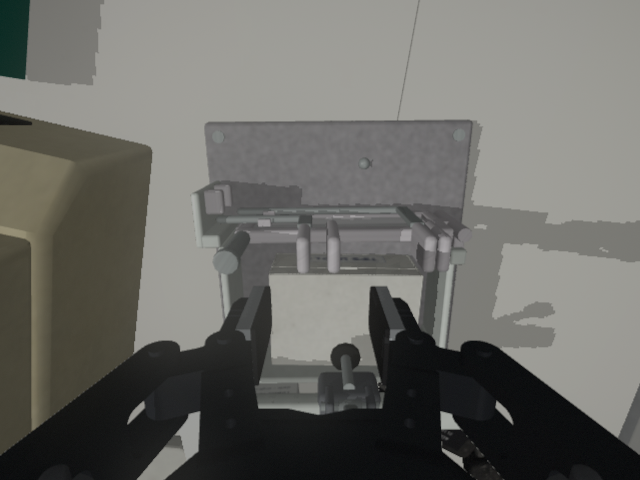

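```bash
python3 -m inch '[1,0,-35,0,0,0,50, 1,0,-70,0,0,0,50, 1,0,-90,0,0,0,50, 1,0,-90,0,0,0,50, 1,0,-90,0,0,0,35, 0.7,2.5,-90,0,0,0,25, 0.4,5,-90,0,0,0,18, 0.4,5,-90,0,0,0,0]'
python3 -m inch '[0,0,0,0,0,0,0,0,0,0,0,0,0,0,0,0,0,0,0,0,0,0,0,0,0,0,0,0]'
```

```text
clock: 13.85
eef_pos: [0.6363, 0.1062, 0.1119]
tool_rot: [-0.065, 0.998, -0.001, 0.001]
ft_force: [-2.2, -5.9, -2.5]
grip_width: 0.0155
grasp_force: 60.2
clock: 14.18
eef_pos: [0.6363, 0.1062, 0.1119]
tool_rot: [-0.065, 0.998, -0.0, 0.001]
ft_force: [-2.2, -6.0, -3.0]
grip_width: 0.0152
grasp_force: 60.4
```

```bash
python3 -m inch '[0,0,0,0,0,0,50,0,0,0,0,0,0,50,0,0,0,0,0,0,50,0,0,40,0,0,0,50,0,0,80,0,0,0,50,4,-29,85,0,0,0,50,8,-58,85,0,0,0,50,8,-58,85,0,0,0,50]'
python3 -m inch '[0,0,0,0,0,0,50,0,0,0,0,0,0,50]'
python3 - <<'E'
from h import *
print(bot.get_obs()['eef_pos'])
K,C=cam("wrist"); im=bot.camera("wrist"); cv2.imwrite("pics/k.png",im)
for k,z in(("catch_2_grip",.105),("catch_2_fixed",.105),("gate_knob",.108),("gate_hinge",.108)):
    for d in bot.spot_point("wrist",k)[:4]: print(k,np.round(d["uv"]),round(d["confidence"],2),np.round(atz(K,C,d["uv"],z),4))
E
```

```text
clock: 14.85
eef_pos: [0.6459, 0.0461, 0.1983]
tool_rot: [-0.063, 0.998, 0.001, 0.003]
ft_force: [-0.6, -0.4, -0.3]
grip_width: 0.0428
grasp_force: 0.0
clock: 15.02
eef_pos: [0.644, 0.0503, 0.1957]
tool_rot: [-0.065, 0.998, 0.002, 0.0]
ft_force: [-1.2, -0.3, -0.9]
grip_width: 0.0426
grasp_force: 0.0
[0.64401623 0.05034967 0.1956852 ]
catch_2_grip [403. 246.] 0.64 [0.6343 0.1024 0.105 ]
catch_2_fixed [415. 251.] 0.61 [0.6365 0.1105 0.105 ]
gate_knob [310. 252.] 0.92 [0.6443 0.0454 0.108 ]
gate_knob [461. 451.] 0.32 [0.7857 0.1763 0.108 ]
```

View pics/k.png

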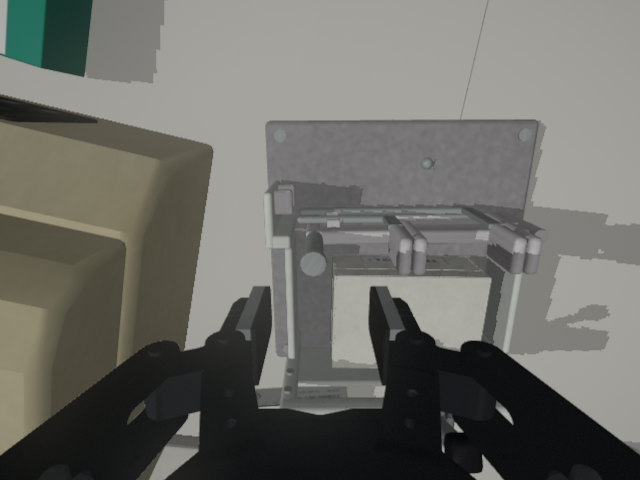

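```bash
python3 -m inch '[0,-3,-35,0,0,0,50, 0,-3,-70,0,0,0,50, 0,-3,-86,0,0,0,50, 0,-3,-86,0,0,0,50, 0,-3,-86,0,0,0,0, 0,-3,-86,0,0,0,0,0,-3,-86,0,0,0,0,0,-3,-86,0,0,0,0]'
python3 -m inch '[0,0,0,0,0,0,0,0,0,0,0,0,0,0]'
python3 - <<'E'
from h import *
p=bot.get_obs()['eef_pos'];h=np.array([.6243,.2077]);v=p[:2]-h
print(p,np.linalg.norm(v),np.arctan2(v[1],v[0]))
v=v/np.linalg.norm(v)*.160
for t in np.arange(.05,1.46,.05):
    c,s=np.cos(-t),np.sin(-t); w=np.array([c*v[0]-s*v[1],s*v[0]+c*v[1]])-v; print(round(t,2),(w*1000).round(1))
E
```

```text
clock: 15.93
eef_pos: [0.6452, 0.047, 0.1112]
tool_rot: [-0.065, 0.998, 0.002, 0.002]
ft_force: [0.6, -1.4, 0.9]
grip_width: 0.0128
grasp_force: 58.3
clock: 16.1
eef_pos: [0.6452, 0.0469, 0.1111]
tool_rot: [-0.065, 0.998, 0.002, 0.002]
ft_force: [0.6, 0.5, 3.0]
grip_width: 0.0128
grasp_force: 58.4
[0.64515442 0.04694973 0.111116  ] 0.16209736637298933 -1.4417850928286051
0.05 [-8.  -0.8]
0.1 [-15.9  -1.3]
0.15 [-23.9  -1.3]
0.2 [-31.9  -0.9]
0.25 [-39.9  -0.2]
0.3 [-47.8   1. ]
0.35 [-55.7   2.6]
0.4 [-63.4   4.5]
0.45 [-71.1   6.8]
0.5 [-78.6   9.6]
0.55 [-86.   12.6]
0.6 [-93.2  16.1]
0.65 [-100.2   19.9]
0.7 [-107.1   24.1]
0.75 [-113.7   28.5]
0.8 [-120.1   33.4]
0.85 [-126.2   38.5]
0.9 [-132.1   43.9]
0.95 [-137.7   49.6]
1.0 [-143.    55.6]
1.05 [-148.    61.9]
1.1 [-152.7   68.4]
1.15 [-157.    75.1]
1.2 [-161.   82.]
1.25 [-164.7   89.1]
1.3 [-168.    96.4]
1.35 [-170.9  103.8]
1.4 [-173.4  111.4]
1.45 [-175.6  119.1]
```

```bash
python3 -m inch '[-8,-0.8,0,0,0,0,0,-16,-1.3,0,0,0,0,0,-24,-1.3,0,0,0,0,0,-32,-0.9,0,0,0,0,0,-40,-0.2,0,0,0,0,0,-48,1,0,0,0,0,0,-55.7,2.6,0,0,0,0,0,-63.4,4.5,0,0,0,0,0]'
python3 -m inch '[0,0,0,0,0,0,0]'
```

```text
clock: 16.77
eef_pos: [0.5816, 0.0503, 0.111]
tool_rot: [-0.064, 0.998, 0.001, 0.002]
ft_force: [1.5, -4.0, 7.0]
grip_width: 0.0129
grasp_force: 58.9
clock: 16.85
eef_pos: [0.5803, 0.0506, 0.111]
tool_rot: [-0.064, 0.998, 0.001, 0.001]
ft_force: [1.7, -5.1, 5.4]
grip_width: 0.0128
grasp_force: 58.9
```

```bash
python3 -m inch '[-7.7,2.3,0,0,0,0,0,-15.2,5.1,0,0,0,0,0,-22.6,8.1,0,0,0,0,0,-29.8,11.6,0,0,0,0,0,-36.8,15.4,0,0,0,0,0,-43.7,19.6,0,0,0,0,0,-50.3,24,0,0,0,0,0,-56.7,28.9,0,0,0,0,0]'
python3 -m inch '[-6.1,5.1,0,0,0,0,0,-12,10.5,0,0,0,0,0,-17.6,16.2,0,0,0,0,0,-22.9,22.2,0,0,0,0,0,-27.9,28.5,0,0,0,0,0,-32.6,35,0,0,0,0,0,-36.9,41.7,0,0,0,0,0,-40.9,48.6,0,0,0,0,0]'
python3 -m inch '[-3.7,7.1,0,0,0,0,0,-7,14.4,0,0,0,0,0,-9.9,21.8,0,0,0,0,0,-9.9,21.8,0,0,0,0,0,-9.9,21.8,0,0,0,0,0]'
python3 - <<'E'
from h import *
o=bot.get_obs();v=o['eef_pos'][:2]-[.6243,.2077]
print(np.linalg.norm(v),(-1.4418-np.arctan2(v[1],v[0]))%(2*np.pi),o['ft_force'])
cv2.imwrite("pics/e.png",bot.camera("wrist"))
E
```

```text
clock: 17.52
eef_pos: [0.5233, 0.0787, 0.1107]
tool_rot: [-0.064, 0.998, 0.0, 0.0]
ft_force: [-2.1, -6.0, 10.7]
grip_width: 0.0125
grasp_force: 59.5
clock: 18.18
eef_pos: [0.483, 0.128, 0.1107]
tool_rot: [-0.064, 0.998, 0.0, 0.001]
ft_force: [-0.2, -7.1, 9.3]
grip_width: 0.0128
grasp_force: 60.6
clock: 18.6
eef_pos: [0.473, 0.1514, 0.1105]
tool_rot: [-0.066, 0.998, 0.002, 0.001]
ft_force: [0.4, -0.5, 7.1]
grip_width: 0.0129
grasp_force: 60.2
0.16145830496481012 1.3435503835770197 [ 0.36634589 -0.46212064  7.07005156]
```

View pics/e.png

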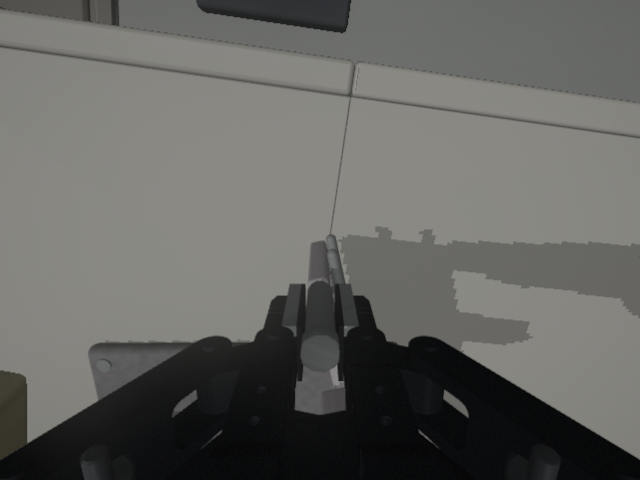

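```bash
python3 - <<'E'
from h import *
bot.camera("scene"); print([(d['uv'],d['confidence']) for d in bot.spot_point("scene","lever_tip")[:2]])
print(bot.get_obs()['eef_pos'],bot.get_obs()['grasp_force']); print(bot.job_done())
E
```

```text
[([335.0, 214.1], 0.73), ([279.6, 230.3], 0.71)]
[0.4730446  0.15120343 0.11052064] 60.157880256228964
the job is handed in; nothing more can be done
None
```

The job is handed in: lever pushed up to its stop, the hinge-side catch squeezed, then the knob-side one. The gate is held by its knob at about 1.34 rad, past the detent, and the tip box was never touched. One caveat: the final camera check for the lever found nothing usable, so "lever up" rests on the earlier 22 N push against the stop.

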